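Cover the tarts and shut the pastry case's drawer

ROBOT

A 7-joint arm with a two-finger parallel gripper is mounted at the origin on the work surface. World frame = base frame: x ahead of the robot, y to its left, z up, the work surface at z = 0. Lengths are in m, angles in rad, forces in N, time in s.
With the tool pointing down it reaches from about 0.4 to 0.875 m from the base axis. Payload 6.5 kg.
Tool frame: the origin (TCP) lies on the centre line of the jaws, within the pads' length; the fingertips stand 22 mm ahead of it and the grasp point (between the pads) lies 3 mm ahead of it; z points along the fingers, x is the direction in which the jaws open and shut, and the axes are right-handed (so a half turn about z gives the same grasp; the last joint's range is limited). The gripper opens to 88 mm and grips with 3 to 60 N. Pads are 18 mm wide; open, the fingers measure 123 mm over their backs; the gripper's body (75 mm by 187 mm) begins 45 mm behind the grasp point.
Start: joints at [1.236, 0.536, -0.004, 1.538, 0.003, 1.067, -0.071], TCP at [0.173, -0.627, 0.24] pointing down, gripper open.
Joint ranges: [-2.7, 2.7], [-0.37, 2.16], [-1.27, 1.26], [0.24, 2.4], [-1.31, 4.45], [0.19, 1.91], [-2.76, 2.76]. Speed limits (rad/s): [2.39, 2.39, 3.14, 3.14, 3.14, 3.14, 3.14].

INTERFACE

Orientations are given as [roll, pitch, yaw] about the fixed x, y, z axes, in that order (R = Rz(yaw) Ry(pitch) Rx(roll)).
In Python, from workcell import r, vision gives the robot as it stands.
- The arm moves only by the tool carry_out, never from a script. Its argument "increments" is a list of rows, each a list of 4 numbers: the shift along the tool's x, y, z in units of 25 mm (1.0 is 25 mm), then the turn about the tool's z in units of 10 degrees (1.0 is 10 degrees). A call has exactly 8 rows; each row is the pose to reach, as a shift and turn from the pose measured when the call began, along the tool's axes at that moment; what a row does not reach only later rows make up. A row lasts 1/8 s, in which the tool goes at most 62.5 mm and 10.7 degrees, less where a joint would pass 70% of its speed; a pose out of reach is approached as far as the arm can. A call with a gripper value outside its range is refused whole. "claw" is the closure in counts, from 0 (fully open) to 255 (shut), set as the call begins (left out, the last holds). The fingers move at their own pace and stop on an object; "newtons" is the grip in N (left out, the last holds). Time passes only in rows, so rows that repeat a pose let the fingers close, or fill a call up. It gives the time, the measured TCP pose, the force and the opening at its end, in the units of the state.
- r.state(): the state, without advancing time (a new reading comes with each control period).
- vision.camera(name): name is "side" or "top"; returns a dict with "color" (480x640x3 uint8, blue, green, red), "depth" (480x640 float32, m along the optical axis (not along the pixel's ray), 0 where there is no reading), "fovy" (degrees; the focal length in pixels is half the picture's height over the tangent of half this angle, whatever the lens; pixels are square), "cx", "cy" (the principal point, pixels), "k1" (the pictures are not rectified: a ray, as slopes to the right and down, at radius r is drawn at 1 + k1 r^2 times it, then the intrinsics apply), "extrinsics" (4x4, takes a point from camera to world coordinates). Camera axes: x right, y up, looking along -z (the intrinsics and any distortion apply to the point x, -y, -z); pixel columns grow to the right and rows downward; lengths in m; the calibration is good to about 2 mm. A picture is of the moment at which its call begins.
- r.finish_job(): hands the job in, once; it reports no verdict.
The state is a dict: "time_s": time; "joint_pos": joint angles; "joint_velocities": joint speeds; "joint_efforts": joint torques, N m; "tcp_pos": TCP position; "orientation": TCP orientation; "contact_force": force on the tool from outside, world axes, zero at the start; "ft_torque": the same for the moment, N m; "width": opening from 0.0 (shut) to 1.0 (fully open).
Only numpy, scipy, OpenCV 4.12 (cv2) and the standard library are available. Lean on these libraries where they do the work, as an engineer would, in place of code of your own. Each camera call takes 0.05 s, during which the arm holds its last target. There are 200 camera calls.

TASK

Close up the pastry case after serving: with the fingertips, push its sliding lid all the way along over the well with the tarts, so that the empty tray's well is left open for refilling, and push the napkin drawer fully home. Just push, in either order: nothing is picked up, and the tarts, the trays and everything standing around are left alone.

Things in the scene. Friction and masses are not known exactly. Their poses are not given: they have to be found in the camera images.
- case: Black pastry case, fixed. Origin on the counter under mid-track of the lid; x away from the robot, y left, z up. Plinth x -125..115, y -220..220, its ledge 76 high; upper part x -70..115, 125 high. In its top two open wells, 128 (x) by 199 (y), centres y +105 and -105, floor 76 high, a 10 wall between; rear deck x 70..115.
- lid_center (a point): Centre of the top face of the one sliding lid: aluminium frame with a clear pane, 140 in x, 195 in y, 34 thick, no handle; underside 128 and top 162 above the counter. Its flat end faces lie 97.5 to either side along y; push either one. Axes as the case.
- lid (a joint): Lid's place along the case's y, m: 0 = middle, half over both wells; +0.100 = left (+y) stop, covering the left well; -0.100 = right stop, covering the right well. 2 N of friction plus damping of 15 N per m/s; stays where it is left.
- drawer_face (a point): Middle of the outer face of the napkin drawer's flat steel front: no handle, 400 wide in y, from 10 to 68 above the counter (this point at 39). It faces the case's -x. The drawer is full of napkins right behind the front, up to 62 high. Axes as the case.
- drawer (a joint): How far the drawer stands out towards the robot (the case's -x), m: 0 = fully home (its face then is at x = -140 of the case), at most 0.080. 2 N of friction plus light damping (15 N per m/s), stays where it is left.
- tart_tray: Steel tray, 112 in x by 172 in y, 12 high, with six cream tarts on it; loose in one of the wells, top of the tarts 35 above the tray's underside (height 111 above the counter). Origin at the centre of its underside.
- empty_tray: The same steel tray without tarts, loose in the other well. Origin at the centre of its underside.
- shaker: Bystander: sugar shaker, glass jar 36 across, 75 tall, standing on the case's front ledge near its left end. Origin at the centre of its underside.
- jam_jar: Bystander: jam jar 38 across, 70 tall, standing on the case's rear deck. Origin at the centre of its underside.
- spice_jar: Bystander: small jar 32 across, 60 tall, standing on the case's rear deck. Origin at the centre of its underside.
- mug: Bystander: white mug 80 across, 90 tall, on the counter left of the case. Origin at the centre of its underside.
- cup_stack: Bystander: stack of paper cups 85 across, 125 tall, on the counter right of the case. Origin at the centre of its underside.
- plate: Bystander: white plate with a biscuit, 150 across, 27 tall, on the counter right of the case. Origin at the centre of its underside.
- tongs: Bystander: flat steel serving tongs, about 240 long, 70 wide, 16 thick, lying on the counter left of the case. Origin at the centre of its underside.
Things that resemble listed ones, but are neither listed nor needed, are in the scene too. Leave any purple or red look-alike of the empty_tray alone.

How it is judged:
At the end, for the whole second after the job is handed in: The lid is within 5 mm of the stop on the side of the tart tray, the drawer is within 5 mm of fully home, both are at rest, and both trays still lie on the floors of their wells (((y of tart_tray in the frame of case above 0.08 m and value of joint lid above 0.095 m) or (y of tart_tray in the frame of case below -0.08 m and value of joint lid below -0.095 m)) and value of joint drawer below 0.005 m and z of each of tart_tray, empty_tray in the frame of case below 0.085 m and velocity of joint lid between -0.01 and 0.01 m/s and velocity of joint drawer between -0.01 and 0.01 m/s); the robot touches nothing.
It fails at once if the tarts are pressed by the fingers (contact force between the fingers and tart_tray above 2 N).
It fails at once if a tray is lifted, carried or shoved (over 20 mm) (distance of any of tart_tray, empty_tray from where it was at the start of the episode above 0.02 m).
It fails at once if a bystander is lifted, carried or pushed more than 30 mm (distance of any of shaker, jam_jar, spice_jar, mug, cup_stack, plate, tongs from where it was at the start of the episode above 0.03 m).
It fails at once if a bystander is tipped over (more than 0.4 rad) (angle between any of shaker, jam_jar, spice_jar, mug, cup_stack, plate, tongs's own z axis and vertical above 0.4 rad).
It also fails if it takes over 53 s, if anything falls off the work surface, if the arm or the gripper's body presses on something with over 40 N, if the wrist force passes 120 N, or if a joint passes its speed limit or range.

## Working session

There is one attempt and no reset: what is moved stays moved. The work goes in short steps, Python scripts to look and compute and a tool call to move; the robot and the scene stay as the last step left them, time stands still between calls to the robot, and variables do not carry over. Pictures are saved under pics/ and viewed, about 8 in all and at most 12, crops included, and the job is handed in when it is done.

Besides the shell and the picture viewer there is one more tool, called after "Request:" as name(argument=value, ...) on one line, values as JSON. carry_out: Moves the arm, as the interface text tells. Its arguments: {"type":"object","properties":{"increments":{"type":"array","items":{"type":"array","items":{"type":"number"}}},"claw":{"type":"number"},"newtons":{"type":"number"}},"required":["increments"]}

```bash
ls; mkdir -p pics
cat > h.py <<'E'
import numpy as np, cv2
from workcell import r, vision
def grab(n):
    c=vision.camera(n); np.savez(f'{n}.npz',**c); return c
def load(n): return dict(np.load(f'{n}.npz'))
def cloud(c):
    h,w=c['depth'].shape; f=h/2/np.tan(np.radians(float(c['fovy']))/2)
    K=np.array([[f,0,float(c['cx'])],[0,f,float(c['cy'])],[0,0,1]])
    uv=np.stack(np.meshgrid(np.arange(w),np.arange(h)),-1).reshape(-1,1,2).astype(float)
    s=cv2.undistortPoints(uv,K,np.array([float(c['k1']),0,0,0,0])).reshape(h,w,2)
    d=c['depth']; P=np.stack([s[...,0]*d,-s[...,1]*d,-d],-1); E=c['extrinsics']
    W=P@E[:3,:3].T+E[:3,3]; W[d<=0]=np.nan
    rays=np.stack([s[...,0],-s[...,1],-np.ones((h,w))],-1)@E[:3,:3].T
    return W,rays,E[:3,3]
def onplane(rays,o,u,v,z):
    q=rays[int(v),int(u)]; return o+q*(z-o[2])/q[2]
E
python3 - <<'E'
from h import *
print(r.state())
for n in('top','side'):
    c=grab(n); cv2.imwrite(f'pics/{n}0.png',c['color']); print(n,c['fovy'],c['cx'],c['cy'],c['k1'],c['extrinsics'].round(3).tolist())
E
```

```text
pics
{'time_s': 0.0, 'joint_pos': array([ 1.23580779,  0.53713864, -0.00443378,  1.53882984,  0.00257798,
        1.06728831, -0.07118928]), 'joint_velocities': array([ 8.39044064e-05,  1.28311780e-03,  2.00947618e-04, -1.15457746e-03,
        5.62437921e-04,  1.13838792e-04, -4.12150243e-04]), 'joint_efforts': array([-3.56278988e-04, -5.70970738e+01,  9.90813710e-01, -2.51605582e+01,
       -5.61602775e-02,  1.78262632e-02,  2.04048579e-04]), 'tcp_pos': array([ 0.17244857, -0.62609673,  0.23927382]), 'orientation': array([ 3.14148736e+00,  1.65510119e-03, -1.30194012e+00]), 'contact_force': array([-0.4083566 ,  0.74692008, -0.18304357]), 'ft_torque': array([-0.03476053, -0.0420373 ,  0.02002302]), 'width': 0.9990681365679104}
top 54.85991014362035 315.5239401339754 235.6980764719664 -0.10941904719583623 [[0.023, 0.995, -0.095, 0.436], [-0.999, 0.021, -0.03, -0.023], [-0.027, 0.096, 0.995, 1.263], [0.0, 0.0, 0.0, 1.0]]
side 44.027102110176 322.46838606413104 241.534076926354 -0.20418557270366502 [[-0.953, 0.17, -0.251, 0.138], [-0.303, -0.556, 0.774, 1.185], [-0.008, 0.814, 0.581, 1.04], [0.0, 0.0, 0.0, 1.0]]
```

View pics/top0.png

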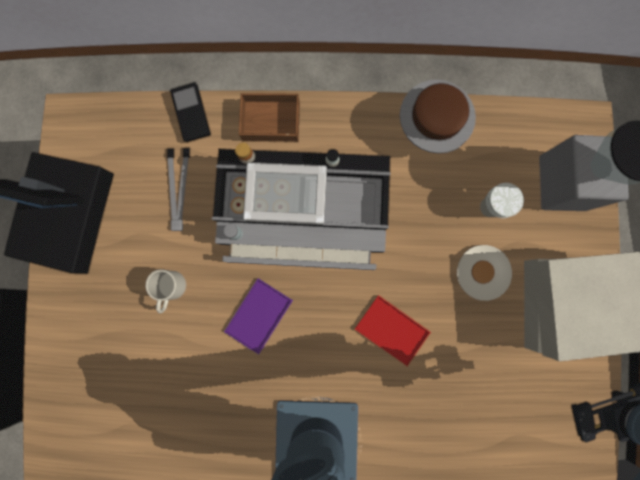

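View pics/side0.png

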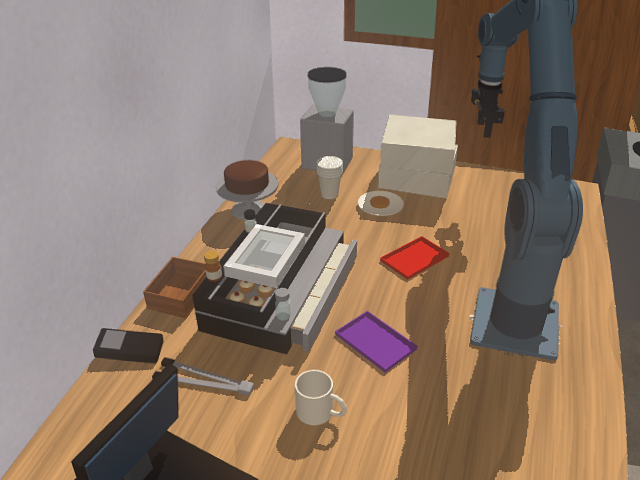

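The top view shows the tarts in the left (+y) well, the tray at about (240,190). The lid is at u 245–327 and v 165–222, partly over them, with its free right end at u≈327. The drawer front is at v≈265, pulled out. The shaker is at (231,230), and the jars at (244,152) and (333,157) are on the rear deck. The side view agrees. So the lid goes to +y and the drawer to +x.

Run:
```python
from h import *
c=load('top'); W,rays,o=cloud(c); u,v=np.meshgrid(np.arange(640),np.arange(480))
hsv=cv2.cvtColor(c['color'],cv2.COLOR_BGR2HSV)
def rect(m,name):
    p=W[m][:,:2]; (cx,cy),(a,b),t=cv2.minAreaRect((p*1000).astype(np.float32)); print(name,m.sum(),'c',round(cx,1),round(cy,1),'size',round(a),round(b),'ang',round(t,2),'z',np.median(W[m][:,2]).round(4))
    print(cv2.boxPoints(((cx,cy),(a,b),t)).round(0).tolist())
roi=(u>205)&(u<400)&(v>140)&(v<275)
z=W[...,2]
def big(m):
    n,l,s,_=cv2.connectedComponentsWithStats(m.astype(np.uint8)); return l==1+s[1:,4].argmax()
rect(big(roi&(z>.152)&(z<.172)&(hsv[...,2]>150)&(v>160)),'lid')
rect(big(roi&(z>.110)&(z<.14)&(hsv[...,2]<70)),'case top')
# drawer front
for uu in(245,270,300,330,360):
    print(uu,[(vv,*(W[vv,uu]*1000).round(0)) for vv in range(250,274,2)])
print('lid right end row', [(uu,*(W[195,uu]*1000).round(0)) for uu in range(316,334,2)])
for n,(a,b) in dict(shaker=(231,230),jam=(244,152),spice=(333,157)).items(): print(n,(W[b,a]*1000).round(0))
```

```text
lid 2677 c 644.8 86.5 size 194 138 ang 88.63 z 0.1609
[[573.0, -9.0], [712.0, -12.0], [716.0, 182.0], [578.0, 185.0]]
case top 1639 c 736.4 1.9 size 343 42 ang 88.16 z 0.1249
[[710.0, -169.0], [752.0, -170.0], [763.0, 172.0], [721.0, 174.0]]
245 [(250, np.float64(509.0), np.float64(197.0), np.float64(62.0)), (252, np.float64(504.0), np.float64(196.0), np.float64(62.0)), (254, np.float64(498.0), np.float64(196.0), np.float64(62.0)), (256, np.float64(493.0), np.float64(196.0), np.float64(65.0)), (258, np.float64(488.0), np.float64(195.0), np.float64(66.0)), (260, np.float64(483.0), np.float64(195.0), np.float64(66.0)), (262, np.float64(477.0), np.float64(194.0), np.float64(68.0)), (264, np.float64(474.0), np.float64(206.0), np.float64(1.0)), (266, np.float64(469.0), np.float64(207.0), np.float64(-6.0)), (268, np.float64(463.0), np.float64(206.0), np.float64(3.0)), (270, np.float64(458.0), np.float64(206.0), np.float64(2.0)), (272, np.float64(452.0), np.float64(206.0), np.float64(0.0))]
270 [(250, np.float64(510.0), np.float64(131.0), np.float64(63.0)), (252, np.float64(505.0), np.float
[... 2886 characters left out ...]
4(460.0), np.float64(-109.0), np.float64(-0.0))]
lid right end row [(316, np.float64(639.0), np.float64(11.0), np.float64(163.0)), (318, np.float64(640.0), np.float64(6.0), np.float64(162.0)), (320, np.float64(641.0), np.float64(1.0), np.float64(158.0)), (322, np.float64(640.0), np.float64(-4.0), np.float64(162.0)), (324, np.float64(641.0), np.float64(-8.0), np.float64(159.0)), (326, np.float64(656.0), np.float64(-12.0), np.float64(76.0)), (328, np.float64(656.0), np.float64(-18.0), np.float64(79.0)), (330, np.float64(656.0), np.float64(-23.0), np.float64(78.0)), (332, np.float64(656.0), np.float64(-28.0), np.float64(80.0))]
shaker [551. 216. 152.]
jam [735. 184. 196.]
spice [728. -28. 184.]
```

Heights match the given ones: lid 161 mm, deck 125, shaker top 152, napkins 62, drawer edge 68. The lid measures 194×138, and case yaw is about -1.6°. The drawer is about 33 mm out, and the lid has about 65 mm to travel. Next I check the obstacle heights and compute the approach.

```bash
cat >> h.py <<'E'
def units(p,yaw=None,s=None):
    from scipy.spatial.transform import Rotation as R
    s=s or r.state(); M=R.from_euler('xyz',s['orientation']).as_matrix()
    d=M.T@(np.array(p)-s['tcp_pos'])/.025
    t=0 if yaw is None else -np.degrees((yaw-s['orientation'][2]+np.pi)%(2*np.pi)-np.pi)/10
    return np.r_[d,t].round(2).tolist()
E
python3 - <<'E'
from h import *
c=load('top'); W,rays,o=cloud(c)
for n,(a,b) in dict(box=(590,300),boxleft=(553,300),boxcorner=(560,352),cup=(505,200),caseR=(388,200),caseL=(217,200)).items(): print(n,(W[b,a]*1000).round(0))
L=onplane(rays,o,224,262,.068);R_=onplane(rays,o,376,267,.068); print('drawer ends',L,R_,(L+R_)/2)
print('case top corners',onplane(rays,o,219,150,.125),onplane(rays,o,390,157,.125))
yaw=np.radians(-91.6)
print('up',units([.172,-.626,.36]),'A',units([.643,-.055,.36],yaw),'B',units([.643,-.055,.169],yaw))
E
```

```text
box [ 398. -650.  179.]
boxleft [ 398. -554.  184.]
boxcorner [ 276. -573.  181.]
cup [ 644. -463.  126.]
caseR [ 638. -168.  121.]
caseL [630. 261. 124.]
drawer ends [0.47599354 0.24974379 0.068     ] [ 0.47204951 -0.14514172  0.068     ] [0.47402153 0.05230104 0.068     ]
case top corners [0.75918295 0.26264767 0.125     ] [ 0.74724847 -0.1720295   0.125     ]
up [-0.02, 0.02, -4.83, 0.0] A [-17.03, -24.21, -4.8, 1.7] B [-17.02, -24.21, 2.84, 1.7]
```

Request:
carry_out(increments=[[0,0,-2,0],[0,0,-4,0],[0,0,-4.5,0],[0,0,-4.5,0],[0,0,-4.5,0],[0,0,-4.5,0],[0,0,-4.5,0],[0,0,-4.5,0]], claw=255, newtons=20)

```text
time_s: 1.1
tcp_pos: [0.1725, -0.6262, 0.3515]
orientation: [3.141, 0.002, -1.302]
contact_force: [-0.3, -0.4, -0.3]
width: 0.116
```

Request:
carry_out(increments=[[-1,-1.4,0,0],[-2,-3,0,0.2],[-3.2,-4.5,0,0.5],[-4.4,-6.2,0,0.8],[-5.6,-8,0,1.1],[-6.8,-9.7,0,1.4],[-8,-11.4,0,1.7],[-8.5,-12.1,0,1.7]])

```text
time_s: 2.1
tcp_pos: [0.4099, -0.3379, 0.3521]
orientation: [-3.141, 0.003, -1.595]
contact_force: [0.4, -0.3, -0.4]
width: 0.006
```

Run:
```python
from h import *
yaw=np.radians(-91.6); s=r.state(); print(s['tcp_pos'],s['orientation'],s['width'],s['joint_pos'].round(2))
print(units([.643,-.055,.35],yaw),units([.643,-.055,.169],yaw))
```

```text
[ 0.40992117 -0.33790217  0.35206922] [-3.14133826e+00  2.62583503e-03 -1.59454819e+00] 0.005754300779851384 [ 0.72  0.23 -0.14  1.71  0.03  1.21 -1.02]
[-11.53, -9.05, 0.12, 0.02] [-11.52, -9.05, 7.36, 0.02]
```

Request:
carry_out(increments=[[-1.4,-1.1,0,0],[-2.9,-2.3,0,0],[-4.5,-3.5,0,0],[-6.2,-4.8,0,0],[-8,-6.2,0,0],[-9.7,-7.6,0,0],[-11,-8.7,0,0],[-11.5,-9.05,0,0]])

```text
time_s: 3.1
tcp_pos: [0.6439, -0.0531, 0.3524]
orientation: [3.142, 0.004, -1.591]
contact_force: [-0.4, 0.7, -0.0]
width: 0.006
```

Request:
carry_out(increments=[[0,0,0.8,0],[0,0,1.8,0],[0,0,2.8,0],[0,0,3.8,0],[0,0,4.8,0],[0,0,5.8,0],[0,0,6.4,0],[0,0,6.4,0]])

```text
time_s: 4.1
tcp_pos: [0.643, -0.0532, 0.1916]
orientation: [3.14, 0.004, -1.592]
contact_force: [-0.2, -0.5, 0.4]
width: 0.002
```

Run:
```python
from h import *
yaw=np.radians(-91.6); s=r.state(); print(s['tcp_pos'],s['orientation'],s['contact_force'])
print(units([.643,-.055,.169],yaw),units([.645,.034,.169],yaw))
for n in('top','side'):
    c=grab(n)
    if n=='side': cv2.imwrite('pics/side1.png',cv2.resize(c['color'][170:370,170:390],None,fx=2.7,fy=2.7))
```

```text
[ 0.64304667 -0.0531987   0.19163252] [ 3.139589    0.0035112  -1.59190507] [-0.19756426 -0.48641111  0.44147908]
[0.08, -0.0, 0.91, 0.04] [-3.49, -0.01, 0.92, 0.04]
```

View pics/side1.png

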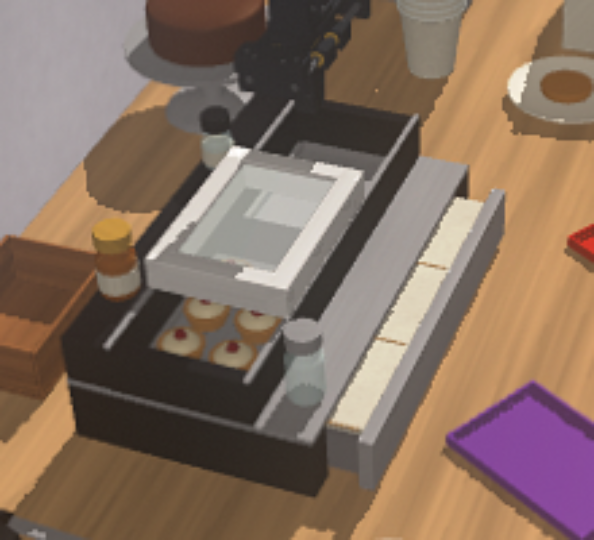

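The side crop shows the closed fingers just beyond the lid's free right end (around (310,90)), clear of both rear jars. Next I lower and push in small steps.

Request:
carry_out(increments=[[0,0,0.4,0],[0,0,0.9,0],[-0.3,0,0.9,0],[-0.6,0,0.9,0],[-0.9,0,0.9,0],[-1.1,0,0.9,0],[-1.3,0,0.9,0],[-1.5,0,0.9,0]])

```text
time_s: 5.2
tcp_pos: [0.6452, -0.015, 0.171]
orientation: [-3.14, 0.004, -1.592]
contact_force: [0.1, -0.7, 0.0]
width: 0.005
```

Request:
carry_out(increments=[[-0.2,0,0,0],[-0.4,0,0,0],[-0.6,0,0,0],[-0.8,0,0,0],[-1.0,0,0,0],[-1.2,0,0,0],[-1.3,0,0,0],[-1.4,0,0,0]])

```text
time_s: 6.2
tcp_pos: [0.6459, 0.02, 0.1712]
orientation: [-3.14, 0.003, -1.592]
contact_force: [-0.4, 0.3, 0.0]
width: 0.008
```

Run:
```python
from h import *
yaw=np.radians(-91.6); s=r.state(); print(s['tcp_pos'],s['orientation'],s['contact_force'])
print(units([.645,.034,.169],yaw))
c=grab('side'); cv2.imwrite('pics/side2.png',cv2.resize(c['color'][170:370,170:390],None,fx=2.7,fy=2.7))
```

```text
[0.64593022 0.02004579 0.1711723 ] [-3.14031011  0.00347766 -1.59177214] [-0.40561659  0.30804286  0.04180725]
[-0.56, 0.05, 0.09, 0.04]
```

View pics/side2.png

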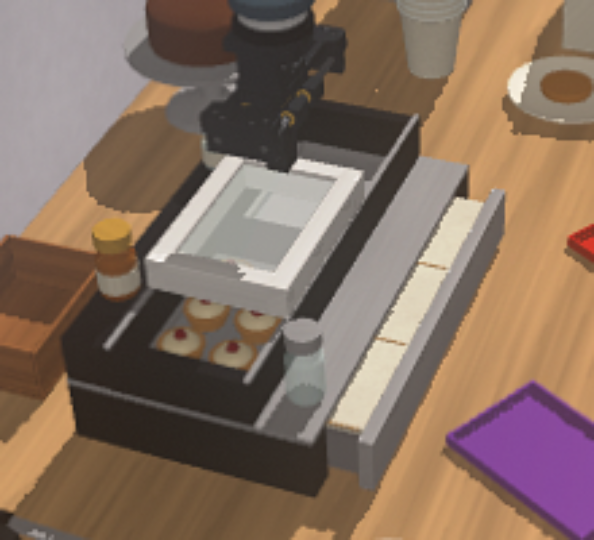

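The lid has not moved and there is no force, although the TCP reading puts the fingers about 30 mm past the lid's end. Before pushing further I locate the fingers in the depth data.

Run:
```python
from h import *
c=load('side'); W,_,_=cloud(c); h=cv2.cvtColor(c['color'],cv2.COLOR_BGR2HSV)[...,2]
u,v=np.meshgrid(np.arange(640),np.arange(480))
m=(h<75)&(u>240)&(u<310)&(v>175)&(v<240)&(W[...,2]>.135)&(W[...,2]<.26)&(W[...,0]<.71)
for a in np.arange(.135,.26,.0125):
    k=m&(W[...,2]>=a)&(W[...,2]<a+.0125)
    if k.sum()>3: print(a.round(3),k.sum(),'x',np.percentile(W[k][:,0],[5,95]).round(3),'y',np.percentile(W[k][:,1],[5,95]).round(3))
k=(h>150)&(W[...,2]>.152)&(W[...,2]<.172)&(u>215)&(u<310)&(v>220)&(v<290)
p=W[k]; print('lid side cam',cv2.minAreaRect((p[:,:2]*1000).astype(np.float32)),np.median(p[:,2]))
c=grab('top'); W,_,_=cloud(c); cv2.imwrite('pics/top2.png',cv2.resize(c['color'][130:290,200:410],None,fx=3.5,fy=3.5))
k=(cv2.cvtColor(c['color'],cv2.COLOR_BGR2HSV)[...,2]>150)&(W[...,2]>.15)&(W[...,2]<.175)&(u>225)&(u<345)&(v>158)&(v<230)
p=W[k]; print('lid top cam',cv2.minAreaRect((p[:,:2]*1000).astype(np.float32)))
```

```text
0.173 36 x [0.637 0.653] y [0.01  0.037]
0.185 27 x [0.636 0.641] y [0.006 0.037]
0.198 26 x [0.635 0.641] y [0.008 0.04 ]
0.21 15 x [0.636 0.641] y [0.017 0.04 ]
0.223 4 x [0.631 0.661] y [-0.065  0.102]
0.235 165 x [0.613 0.676] y [-0.06   0.107]
0.248 242 x [0.612 0.67 ] y [-0.06   0.109]
lid side cam ((648.6231689453125, 98.10769653320312), (170.2871856689453, 250.50579833984375), 6.233421325683594) 0.15951098053466395
lid top cam ((645.9234008789062, 127.05655670166016), (115.57501983642578, 137.8780059814453), 89.71533966064453)
```

View pics/top2.png

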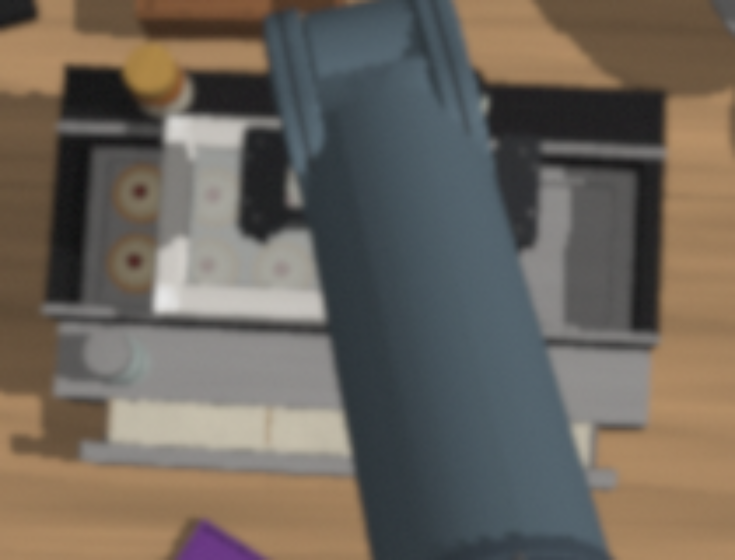

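The depth data puts the fingertips at z≈0.172 and the gripper body at ≈0.235. That is about 20 mm higher than the reported TCP implies, so the fingers passed above the lid without touching it. The top crop agrees, with the lid's left edge still at its original place. A reported z of 0.150 is safe either way, with the tip between 0.128 and 0.152. I back off, go lower and check.

Request:
carry_out(increments=[[0.6,0,0,0],[1.3,0,0,0],[2.1,0,0,0],[2.8,0,0,0],[3.1,0,0,0],[3.1,0,0.4,0],[3.1,0,0.85,0],[3.1,0,0.85,0]])

```text
time_s: 7.3
tcp_pos: [0.6433, -0.056, 0.148]
orientation: [3.14, 0.004, -1.59]
contact_force: [0.4, -0.9, -0.2]
width: 0.005
```

```bash
cat > chk.py <<'E'
from h import *
s=r.state(); print(s['tcp_pos'],s['contact_force'])
c=grab('side'); W,_,_=cloud(c); h=cv2.cvtColor(c['color'],cv2.COLOR_BGR2HSV)[...,2]
t=s['tcp_pos']; m=(h<85)&(abs(W[...,0]-t[0])<.03)&(abs(W[...,1]-t[1])<.035)&(W[...,2]>t[2]-.035)&(W[...,2]<t[2]+.06)
for a in np.arange(t[2]-.035,t[2]+.06,.008):
    k=m&(W[...,2]>=a)&(W[...,2]<a+.008); 
    if k.sum()>3: print('z',a.round(3),k.sum(),'x',np.percentile(W[k][:,0],[5,95]).round(3),'y',np.percentile(W[k][:,1],[5,95]).round(3))
b=(abs(W[...,0]-t[0])<.03)&(abs(abs(W[...,1]-t[1])-.065)<.02)&(W[...,2]>t[2]+.03)&(W[...,2]<t[2]+.12)&(h<85)
print('body bottom',np.percentile(W[b][:,2],[2,5,10]).round(3))
E
python3 chk.py
```

```text
[ 0.64332282 -0.05598596  0.1479853 ] [ 0.35630136 -0.8748777  -0.18858817]
z 0.145 14 x [0.634 0.652] y [-0.066 -0.044]
z 0.153 23 x [0.635 0.653] y [-0.064 -0.039]
z 0.161 17 x [0.633 0.645] y [-0.063 -0.038]
z 0.169 13 x [0.634 0.637] y [-0.068 -0.036]
z 0.177 12 x [0.633 0.637] y [-0.068 -0.038]
z 0.185 9 x [0.634 0.636] y [-0.06  -0.038]
z 0.193 4 x [0.633 0.635] y [-0.052 -0.034]
body bottom [0.213 0.215 0.218]
```

The tip is now at about 0.147 by camera, which is within the lid's end face (0.128–0.162). I push again and look for motion.

Request:
carry_out(increments=[[-0.3,0,0,0],[-0.6,0,0,0],[-0.9,0,0,0],[-1.1,0,0,0],[-1.3,0,0,0],[-1.5,0,0,0],[-1.7,0,0,0],[-1.9,0,0,0]])

```text
time_s: 8.35
tcp_pos: [0.6449, -0.0089, 0.149]
orientation: [-3.142, 0.004, -1.591]
contact_force: [0.5, -2.7, 0.1]
width: 0.005
```

Request:
carry_out(increments=[[-0.2,0,0,0],[-0.4,0,0,0],[-0.6,0,0,0],[-0.8,0,0,0],[-1.0,0,0,0],[-1.1,0,0,0],[-1.2,0,0,0],[-1.2,0,0,0]])

```text
time_s: 9.35
tcp_pos: [0.6454, 0.0217, 0.1491]
orientation: [3.141, 0.004, -1.59]
contact_force: [0.5, 0.6, -0.3]
width: 0.006
```

```bash
cat > lid.py <<'E'
from h import *
s=r.state(); print(s['tcp_pos'],s['contact_force'])
u,v=np.meshgrid(np.arange(640),np.arange(480))
c=grab('top'); W,_,_=cloud(c); h=cv2.cvtColor(c['color'],cv2.COLOR_BGR2HSV)[...,2]
k=(h>150)&(W[...,2]>.15)&(W[...,2]<.175)&(W[...,0]>.57)&(W[...,0]<.715)&(W[...,1]<.30)
print('lid y extent',np.percentile(W[k][:,1],[.5,99.5]).round(4))
E
python3 lid.py
```

```text
[0.64540774 0.02173318 0.14913226] [ 0.53425297  0.58729274 -0.33954994]
lid y extent [0.0713 0.2293]
```

The lid moved about 46 mm, with the left end from 0.184 to 0.229 and about 16 mm to go. I creep to the stop.

Request:
carry_out(increments=[[-0.1,0,0,0],[-0.2,0,0,0],[-0.3,0,0,0],[-0.4,0,0,0],[-0.5,0,0,0],[-0.55,0,0,0],[-0.6,0,0,0],[-0.65,0,0,0]])

```text
time_s: 10.4
tcp_pos: [0.6457, 0.0379, 0.1492]
orientation: [3.141, 0.004, -1.59]
contact_force: [1.6, -3.0, -0.4]
width: 0.003
```

Request:
carry_out(increments=[[-0.05,0,0,0],[-0.1,0,0,0],[-0.15,0,0,0],[-0.2,0,0,0],[-0.2,0,0,0],[-0.2,0,0,0],[-0.2,0,0,0],[-0.2,0,0,0]])

```text
time_s: 11.4
tcp_pos: [0.6457, 0.0387, 0.1492]
orientation: [3.141, -0.001, -1.593]
contact_force: [1.3, -10.2, 2.3]
width: 0.006
```

```bash
python3 lid.py
```

```text
[0.64571123 0.03869998 0.14924273] [  1.27390627 -10.16189355   2.30147432]
lid y extent [0.0942 0.2452]
```

At the stop, the force rises to 10 N with no motion, and the left end is at 0.245 against the expected 0.2455. I retreat and move on to the drawer.

Request:
carry_out(increments=[[0.5,0,0,0],[1,0,0,0],[1.2,0,-0.6,0],[1.2,0,-1.6,0],[1.2,0,-2.8,0],[1.2,0,-3.8,0],[1.2,0,-4,0],[1.2,0,-4,0]])

```text
time_s: 12.45
tcp_pos: [0.645, 0.009, 0.2493]
orientation: [3.141, -0.0, -1.593]
contact_force: [-0.2, -0.3, 0.3]
width: 0.004
```

```bash
python3 lid.py
python3 - <<'E'
from h import *
yaw=np.radians(-91.6)
print(units([.43,.02,.25],yaw),units([.43,.02,.045],yaw))
E
```

```text
[0.64498069 0.00900963 0.24925869] [-0.18511213 -0.26495612  0.26800365]
lid y extent [0.0676 0.245 ]
[-0.25, 8.59, -0.04, 0.03] [-0.26, 8.57, 8.16, 0.03]
```

Request:
carry_out(increments=[[0,1,0,0],[0,2.3,0,0],[0,3.7,0,0],[-0.1,5.1,0,0],[-0.2,6.5,0,0],[-0.25,7.7,0,0],[-0.25,8.6,0,0],[-0.25,8.6,0,0]])

```text
time_s: 13.5
tcp_pos: [0.4282, 0.0198, 0.2482]
orientation: [3.137, -0.001, -1.593]
contact_force: [1.7, 0.6, -0.5]
width: 0.008
```

Request:
carry_out(increments=[[0,0,1,0],[0,0,2,0],[0,0,3,0],[0,0,4,0],[0,0,5,0],[0,0,5.5,0],[0,0,6,0],[0,0,6,0]])

```text
time_s: 14.5
tcp_pos: [0.4274, 0.0196, 0.0977]
orientation: [3.136, -0.001, -1.593]
contact_force: [0.9, 0.2, 0.3]
width: 0.006
```

```bash
python3 chk.py
python3 - <<'E'
from h import *
c=load('side'); cv2.imwrite('pics/side3.png',cv2.resize(c['color'][150:390,170:450],None,fx=2.4,fy=2.4))
print(units([.43,.02,.045],np.radians(-91.6)))
E
```

```text
[0.42740195 0.01963377 0.09771694] [0.87542275 0.16441373 0.30829522]
z 0.095 5 x [0.418 0.433] y [0.031 0.032]
body bottom [0.161 0.164 0.167]
[-0.02, -0.1, 2.13, 0.03]
```

View pics/side3.png

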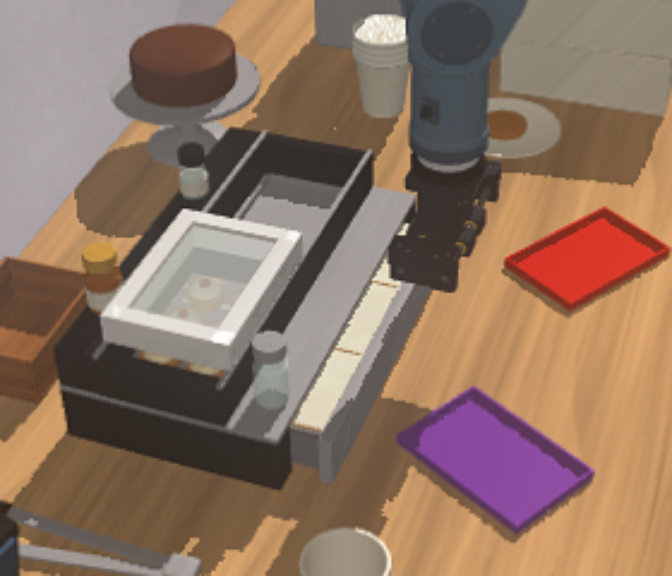

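The lid now covers the left well and the right well is open. The gripper is in front of the drawer between the two coloured trays, with the tip at about 0.097 by camera. I lower to 0.045 and push.

Request:
carry_out(increments=[[0,0,0.7,0],[0,0,1.4,0],[0,0,2.1,0],[0,0,2.1,0],[0,-0.3,2.1,0],[0,-0.6,2.1,0],[0,-0.9,2.1,0],[0,-1.2,2.1,0]])

```text
time_s: 15.55
tcp_pos: [0.4584, 0.0189, 0.0459]
orientation: [3.138, -0.001, -1.593]
contact_force: [-0.9, -0.6, -0.5]
width: 0.004
```

Request:
carry_out(increments=[[0,-0.2,0,0],[0,-0.4,0,0],[0,-0.6,0,0],[0,-0.8,0,0],[0,-1,0,0],[0,-1.1,0,0],[0,-1.2,0,0],[0,-1.2,0,0]])

```text
time_s: 16.55
tcp_pos: [0.4888, 0.0182, 0.0457]
orientation: [3.139, -0.001, -1.593]
contact_force: [-1.7, -1.0, -0.3]
width: 0.008
```

```bash
cat > dr.py <<'E'
from h import *
s=r.state(); print(s['tcp_pos'],s['contact_force'])
c=grab('top'); W,_,_=cloud(c)
for y in(.22,.19,.16,.1,-.06,-.1,-.13):
    k=(abs(W[...,1]-y)<.006)&(W[...,2]>.055)&(W[...,2]<.085)&(W[...,0]<.56)&(W[...,0]>.44); print(y,W[k][:,0].min().round(4) if k.any() else None)
E
python3 dr.py
```

```text
[0.48879566 0.0181716  0.04574427] [-1.67333021 -1.00844009 -0.2609827 ]
0.22 0.5079
0.19 0.5059
0.16 0.5049
0.1 0.5489
-0.06 0.5294
-0.1 0.4973
-0.13 0.4974
```

Request:
carry_out(increments=[[0,-0.05,0,0],[0,-0.1,0,0],[0,-0.15,0,0],[0,-0.2,0,0],[0,-0.25,0,0],[0,-0.3,0,0],[0,-0.3,0,0],[0,-0.3,0,0]])

```text
time_s: 17.6
tcp_pos: [0.4916, 0.0182, 0.0452]
orientation: [3.13, -0.002, -1.592]
contact_force: [-13.2, 1.0, 12.0]
width: 0.005
```

```bash
python3 dr.py
```

```text
[0.49164099 0.01824199 0.04523191] [-13.20519926   1.00894912  12.04264606]
0.22 0.5104
0.19 0.5087
0.16 0.5077
0.1 0.5566
-0.06 0.5341
-0.1 0.5
-0.13 0.5001
```

The drawer face is at 0.5087 (at y=0.19) against a predicted 0.508 when home, and it is firmly against its stop at 13 N. I retreat and do a final check.

Request:
carry_out(increments=[[0,0.4,0,0],[0,1,0,0],[0,1.8,0,0],[0,2.4,0,0],[0,2.5,-1,0],[0,2.5,-3,0],[0,2.5,-5,0],[0,2.5,-6,0]])

```text
time_s: 18.65
tcp_pos: [0.4319, 0.02, 0.1985]
orientation: [3.135, -0.002, -1.592]
contact_force: [0.8, -0.5, -0.3]
width: 0.006
```

```bash
python3 dr.py; python3 lid.py
python3 - <<'E'
from h import *
a=load('top')['color'][120:330,140:430]; cv2.imwrite('pics/end.png',cv2.resize(a,None,fx=2.6,fy=2.6))
E
```

```text
[0.43190591 0.01999443 0.19847525] [ 0.75028301 -0.458831   -0.30246897]
0.22 0.5105
0.19 0.5086
0.16 0.5094
0.1 0.5059
-0.06 0.5013
-0.1 0.5
-0.13 0.4999
[0.43319322 0.02013356 0.20038041] [1.39243232 0.45708995 1.92263897]
lid y extent [0.0527 0.2449]
```

View pics/end.png

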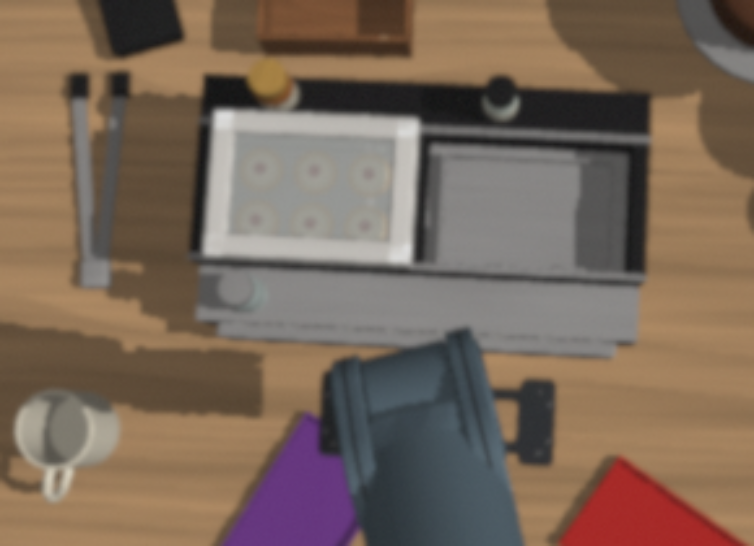

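```bash
python3 -c "
from h import *
print(r.finish_job()); print(r.state()['time_s'])"
```

```text
the job is handed in; nothing more can be done
None
the job is handed in; nothing more can be done
```

The lid is pushed to its left (+y) stop over the tart tray, the drawer is home, and the job was handed in at about 19 s of robot time. No verdict was reported.

**Final checks:**
- **Lid:** it spans y from 0.053 to 0.245. That puts its centre about 0.10 m from mid-track, which is the stop. The push force rose to 10 N there with no further motion.
- **Drawer:** the face is at x ≈ 0.509 at y = 0.19, against a predicted 0.508 when home. The force at its stop was 13 N along x, plus about 12 N upward that I did not explain.
- **Surroundings:** in the last top view the tarts are under the lid and the empty tray's well is open. The shaker, both rear jars, mug and tongs look unmoved by eye; I did not measure them. The cup stack and plate are outside that last picture and were not rechecked.
- **Robot:** it was backed off and touching nothing. The force reading was near zero on retreat, and about 2 N in the last reading.

**What disagreed:** by camera, the fingertips were about 20 mm higher than the reported TCP implies. The first lid push therefore passed above the lid without touching it. I found this in the depth data, and lowered the tool by the camera height for the second lid push and the drawer.

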